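Balance check of a power pack on a domed rest

ROBOT

A 7-joint arm with a two-finger parallel gripper is mounted at the origin on the work surface. World frame = base frame: x ahead of the robot, y to its left, z up, the work surface at z = 0. Lengths are in m, angles in rad, forces in N, time in s.
With the tool pointing down it reaches from about 0.425 to 0.925 m from the base axis. Payload 6.8 kg.
Tool frame: the origin (TCP) lies at the very end of the fingers, on their centre line; the grasp point (between the pads) lies 19 mm behind it (grip_point_offset is the distance from the TCP to the grasp point, in m); z points along the fingers, y is the line along which they close (so a half turn about z gives the same grasp; the last joint's range is limited). The gripper opens to 85 mm and grips with 20 to 120 N. Pads are 22 mm wide; open, the fingers measure 114 mm over their backs; the gripper's body (76 mm by 85 mm) begins 54 mm behind the grasp point. The pads swing forward as they close: fully open they stand 13 mm farther back than shut.
Start: joints at [-1.236, 0.477, 0.022, 1.555, -0.011, 1.109, -0.083], TCP at [0.289, 0.61, 0.197] pointing down, gripper open.
Joint ranges: [-2.96, 2.96], [-0.34, 2.1], [-1.41, 1.46], [0.24, 2.44], [-1.37, 4.51], [0.17, 1.92], [-2.96, 2.96]. Speed limits (rad/s): [2.39, 2.39, 3.14, 3.14, 3.14, 3.14, 3.14].

INTERFACE

Orientations are given as a unit quaternion [w, x, y, z].
In Python, from station import * gives the robot as it stands.
- The arm moves only by the tool carry_out, never from a script. Its argument "rows" is text: rows parted by semicolons, each of 4 numbers parted by spaces: the shift along the world's x, y, z in mm, then the turn about the world's z in degrees. In form: dx dy dz yaw; .... A call has 1 to 10 rows; each row shifts and turns the commanded pose from where the row before left it; what a row does not reach is not made up. A row lasts 1/8 s, in which the tool goes at most 62.5 mm and 10.7 degrees, less where a joint would pass 70% of its speed; a pose out of reach is approached as far as the arm can. A call is refused whole if a number of a shift passes 62.5 or a number of a turn 10.7, either way. A call with a gripper value outside its range is refused whole. "claw" is the finger opening in mm, from 0 to 85.4, set as the call begins (left out, the last holds). The fingers move at their own pace and stop on an object; "force" is the grip in N (left out, the last holds). Time passes only in rows, so rows that do not move let the fingers close. It gives the time, the measured TCP pose, the force, the opening and the grip force at its end, in the units of the state.
- get_obs(): the state, without advancing time (a new reading comes with each control period).
- read_camera(name): name is "scene" or "side" or "wrist"; returns a dict with "img" (400x640x3 uint8, blue, green, red), "fov_y" (degrees; the focal length in pixels is half the picture's height over the tangent of half this angle, whatever the lens; pixels are square), "cx", "cy" (the principal point, pixels), "world_to_cam" (4x4, takes a point from world to camera coordinates). Camera axes: x right, y up, looking along -z (the intrinsics and any distortion apply to the point x, -y, -z); pixel columns grow to the right and rows downward; lengths in m; the calibration is good to about 2 mm. A picture is of the moment at which its call begins. There is no depth.
- hand_in(): hands the job in; it is judged then, once.
Trained networks look in the newest picture that a camera, given by its name, has taken for a name from the list of things; names that differ only in an ending like _2 or _b are one class to them, and where a whole thing is asked for, a point or a joint stands for the part that bears it (a point fixed in the world has none). Each returns a list of dicts, best first, with "confidence" (0 to 1); they miss things now and then, are a little off and sometimes report something else, mostly with a low value. They report only what shows in the picture. A call takes as long as a camera call. They do not tell look-alikes from the thing itself.
- recognise(camera, thing): "centre" ([column, row] in pixels, amid what is visible of it).
- outline_of(camera, thing): "pixels" (400x640 bool, what is visible of it) and "centre" ([column, row] in pixels, amid what is visible of it).
- place_of(camera, thing): "centre" ([column, row] in pixels: a listed point, or the origin of a listed thing).
The state is a dict: "t": time; "q": joint angles; "joint_vel": joint speeds; "joint_torque": joint torques, N m; "eef_pos": TCP position; "tool_rot": TCP orientation; "contact_force": force on the tool from outside, world axes, zero at the start; "torque": the same for the moment, N m; "gripper_width": opening from 0.0 (shut) to 1.0 (fully open); "grasp_force": force on a finger pad.
Only numpy, scipy, OpenCV 4.12 (cv2) and the standard library are available. Lean on these libraries where they do the work, as an engineer would, in place of code of your own. Each camera call takes 0.05 s, during which the arm holds its last target. There are 200 camera calls.

TASK

Do the balance check on the longer of the two white power packs: take it out of the slotted rack, where it stands on its narrow edge, and set it broad side down on the domed top of the round metal rest, so that it stays balanced there by itself, level and still. Leave the shorter pack standing in its slot in the rack.

Things in the scene. Friction and masses are not known exactly. Their poses are not given: they have to be found in the camera images.
- long_pack: The longer white power pack: a box 140 mm long, 32 mm thick, 56 mm wide, about 0.3 kg, weight in the middle. Origin at its centre; x along the length, y through the thickness (normal to the broad faces), z across the width. It starts standing on a narrow 140 x 32 mm face, z up, in one of the rack's slots. Either broad face may go down.
- short_pack: The shorter white power pack, 95 mm long, otherwise the same section (32 mm thick, 56 mm high); origin at its centre, axes as for the long pack. It stands in the rack's other slot and stays there.
- rack: Fixed aluminium plate 170 x 150 x 8 mm with two slots along its x, centred at y = +45 and -45 mm. Each slot is 38 mm wide between black fences 150 mm long and 6 mm thick that rise to 28 mm above the bench. Packs stand on the plate, 8 mm up, with play. Origin: centre of its underside, on the bench, z up.
- rest: Fixed balance rest: upright steel cylinder, 90 mm diameter, on a dark round foot (116 mm across, 12 mm high). Its top is a dome of 90 mm radius of curvature, apex 70 mm above the bench, falling to 58 mm at the edge. Origin: centre of its underside, on the bench, z up.
- rest_top (a point): The apex of the rest's dome, on its axis, 70 mm above the bench. The rack and the rest stand left and right in front of the robot, in either order; the bench between them is clear for laying the pack down.
Mind the look-alikes: they are no part of the job. What is shaped like the short_pack but orange is not meant.

How it is judged:
By the outcome, as a careful person would: the job done as asked, in the order asked, and still so for the second after the job is handed in, with the robot touching nothing.
It also fails if it takes over 72 s, if anything falls off the work surface, if the arm or the gripper's body presses on something with over 40 N, if the wrist force passes 120 N, or if a joint passes its speed limit or range.

## Working session

There is one attempt and no reset: what is moved stays moved. The work goes in short steps, Python scripts to look and compute and a tool call to move; the robot and the scene stay as the last step left them, time stands still between calls to the robot, and variables do not carry over. Pictures are saved under pics/ and viewed, at most 10 in all, crops included, and the job is handed in when it is done.

Besides the shell and the picture viewer there is one more tool, called after ">>>" by a JSON object that holds its "api" and its "payload", one argument or row to a line. carry_out: Moves the arm, as the interface text tells. Its arguments: {"type":"object","properties":{"rows":{"type":"string"},"claw":{"type":"number"},"force":{"type":"number"}},"required":["rows"]}

```bash
ls; mkdir -p pics; python3 - <<'E'
from station import *
import cv2
o=get_obs();print(o)
for c in("scene","side"):
    r=read_camera(c);cv2.imwrite(f"pics/{c}0.png",r["img"]);print(c,r["fov_y"],r["cx"],r["cy"],{k:v for k,v in r.items() if k not in("img",)})
    for th in("long_pack","short_pack","rack","rest","rest_top"):
        print(th,[(round(d["confidence"],2),[round(float(x),1) for x in d["centre"]]) for d in place_of(c,th)][:4])
E
```

```text
pics
{'t': 0.0, 'q': array([-1.23611056,  0.47781515,  0.02235   ,  1.55645188, -0.01149829,
        1.10934396, -0.08306041]), 'joint_vel': array([-0.00100992,  0.00029093,  0.0003973 , -0.00067274,  0.00017532,
        0.00164415,  0.00040514]), 'joint_torque': array([-1.73532113e-03, -5.96448684e+01,  1.60688739e+00, -2.81205028e+01,
        1.24119947e-02,  9.28327034e-03, -1.44752698e-05]), 'eef_pos': array([0.28894646, 0.60928367, 0.19571574]), 'tool_rot': array([-1.34813698e-04,  2.19562854e-01,  9.75597899e-01, -9.35321162e-04]), 'contact_force': array([ 0.16471047,  0.44848242, -0.38074649]), 'torque': array([ 0.06541214, -0.01702627,  0.02072228]), 'grasp_force': 0.0, 'gripper_width': 1.0010113202023458}
scene 57.04116163679212 326.01028540195944 198.42471278106456 {'fov_y': 57.04116163679212, 'cx': 326.01028540195944, 'cy': 198.42471278106456, 'world_to_cam': array([[ 0.83629205,  0.54821395,  0.00877861, -0.27908419],
       [-0.42239786,  0.63398829,  0.64779541,  0.22851252],
       [ 0.34956494, -0.54545422,  0.76176377, -1.44795618],
       [ 0.        ,  0.        , 
[... 228 characters left out ...]
]
rest_top [(0.68, [400.5, 149.1])]
side 49.53027254367663 314.60759755805543 202.13263654109517 {'fov_y': 49.53027254367663, 'cx': 314.60759755805543, 'cy': 202.13263654109517, 'world_to_cam': array([[ 0.99226189, -0.12288345,  0.01777662, -0.4454018 ],
       [ 0.07943937,  0.7383435 ,  0.66972999,  0.02745749],
       [-0.09542398, -0.66313538,  0.7423919 , -1.43882253],
       [ 0.        ,  0.        ,  0.        ,  1.        ]])}
long_pack [(0.95, [336.6, 223.4])]
short_pack [(0.78, [351.0, 242.4]), (0.69, [279.5, 348.2]), (0.65, [282.3, 242.5]), (0.51, [335.2, 222.1])]
rack [(0.76, [344.0, 240.1]), (0.34, [353.9, 241.8])]
rest [(0.81, [322.8, 137.9])]
rest_top [(0.97, [320.6, 127.8])]
```

```bash
python3 - <<'E'
import cv2,numpy as np
a=cv2.imread("pics/scene0.png")[90:330,150:490];b=cv2.imread("pics/side0.png")[90:380,200:470]
a=cv2.resize(a,(400,282));h=cv2.resize(b,(400,430))
cv2.imwrite("pics/v1.png",np.hstack([cv2.copyMakeBorder(a,0,148,0,0,0),h]))
E
```

```text
(no output)
```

View pics/v1.png

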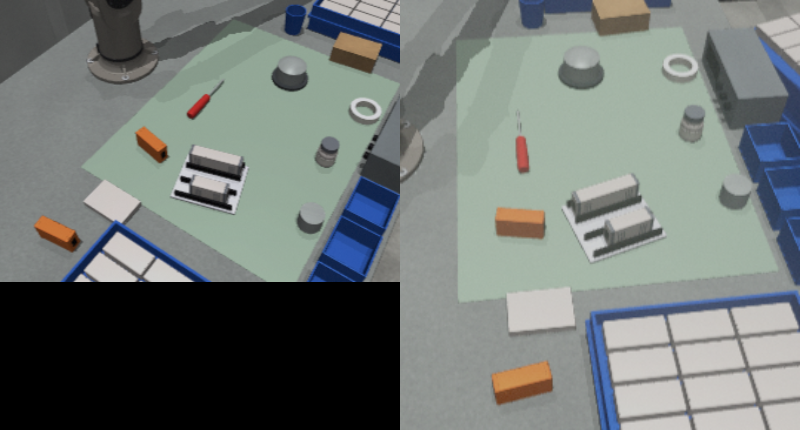

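The side crop shows the rack with the long pack in the rear slot (full-image side ≈ (337,223)) and the short one in front (≈ (351,242)). The rest is at the back (≈ (322,133)). Orange look-alikes lie to the left.

```bash
cat >h.py <<'E'
from station import *
import cv2,numpy as np
from scipy.optimize import least_squares
def P(r):
    f=200/np.tan(np.radians(r["fov_y"]/2));K=np.array([[f,0,r["cx"]],[0,f,r["cy"]],[0,0,1]])
    return K@np.diag([1,-1,-1])@r["world_to_cam"][:3]
def proj(M,X):
    p=np.c_[np.atleast_2d(X),np.ones(len(np.atleast_2d(X)))]@M.T;return p[:,:2]/p[:,2:]
def tri(Ms,us):
    x=cv2.triangulatePoints(Ms[0],Ms[1],np.array(us[0],float),np.array(us[1],float)).ravel();x=x[:3]/x[3]
    return x,[np.round(proj(M,x)[0]-u,1) for M,u in zip(Ms,us)]
def plane(M,u,z):
    A=np.c_[M[:,0],M[:,1],M[:,2]*z+M[:,3]];s=np.linalg.solve(A,[u[0],u[1],1]);return s[:2]/s[2]
def box(c,yaw,d=(.14,.032,.056)):
    g=np.array([[i,j,k] for i in(-.5,.5) for j in(-.5,.5) for k in(-.5,.5)])*d
    R=np.array([[np.cos(yaw),-np.sin(yaw),0],[np.sin(yaw),np.cos(yaw),0],[0,0,1]]);return g@R.T+c
E
python3 - <<'E'
from h import *
R=[read_camera(c) for c in("scene","side")];M=[P(r) for r in R]
for n,u in dict(long=([332.4,228.4],[336.6,223.4]),short=([326.5,251.1],[351,242.4]),rack=([328.3,246.5],[344,240.1]),rest=([395.5,156.3],[322.8,137.9]),top=([400.5,149.1],[320.6,127.8])).items():
    print(n,*tri(M,u))
# rear pack: outline extent
for c,m in zip(("scene","side"),M):
    for d in outline_of(c,"long_pack")[:2]:
        p=d["pixels"];ys,xs=np.nonzero(p);rc=cv2.minAreaRect(np.c_[xs,ys].astype(np.float32))
        print(c,round(d["confidence"],2),p.sum(),rc, [np.round(plane(m,q,.064),3) for q in cv2.boxPoints(rc)])
E
```

```text
long [ 0.49158023 -0.20428126  0.02658861] [array([ 0.1, -0.6]), array([0.1, 0.4])]
short [ 0.52210706 -0.2840732   0.0299723 ] [array([ 0.2, -1. ]), array([0.3, 0.7])]
rack [ 0.50837285 -0.25258191  0.0020179 ] [array([ 0.2, -0.9]), array([0.2, 0.6])]
rest [0.50603471 0.21074044 0.0192375 ] [array([ 0.2, -1. ]), array([0.2, 0.7])]
top [0.50446965 0.25606717 0.02669405] [array([ 0.5, -2.3]), array([0.4, 1.6])]
scene 0.83 741 ((333.7307434082031, 225.65383911132812), (47.36112976074219, 16.664098739624023), 15.255118370056152) [array([ 0.445, -0.266]), array([ 0.422, -0.208]), array([ 0.563, -0.171]), array([ 0.582, -0.229])]
side 0.78 767 ((338.20330810546875, 221.02511596679688), (16.970561981201172, 48.29123306274414), 73.0724868774414) [array([ 0.416, -0.212]), array([ 0.563, -0.171]), array([ 0.566, -0.237]), array([ 0.422, -0.274])]
```

>>> {"api": "carry_out", "payload": {
  "rows": "27 -50 19 5;27 -50 19 5;27 -50 19 5;27 -50 19 5;27 -50 19 5;27 -50 19 5;27 -50 19 5;27 -50 19 5;0 0 0 0",
  "claw": 85
}}

```text
t: 1.92
eef_pos: [0.5084, 0.2046, 0.3508]
tool_rot: [0.002, -0.123, 0.992, -0.0]
contact_force: [-0.9, 0.8, -0.6]
gripper_width: 0.995
grasp_force: 0.0
```

```bash
python3 - <<'E'
from h import *
o=get_obs();print(o["q"],o["eef_pos"],o["tool_rot"])
r=read_camera("wrist");cv2.imwrite("pics/w1.png",r["img"]);M=P(r);np.savez("w1.npz",M=M)
for th in("rest","rest_top","long_pack","rack"):
    print(th,[(round(d["confidence"],2),np.round(d["centre"],1)) for d in place_of("wrist",th)][:3])
for d in outline_of("wrist","rest")[:1]:
    ys,xs=np.nonzero(d["pixels"]);print(d["centre"],xs.min(),xs.max(),ys.min(),ys.max())
for X in([.506,.22,.07],[.5,-.25,0]): print(proj(M,X))
E
```

```text
[-0.61565147  0.15078113  0.13591751  1.65844876 -0.0191359   1.33002477
  1.34035681] [0.50843396 0.20463047 0.35080787] [ 2.06622474e-03 -1.22852308e-01  9.92422799e-01 -1.72155122e-04]
rest [(0.78, array([336.6, 150.8]))]
rest_top [(0.69, array([341., 156.]))]
long_pack [(0.6, array([58.3, 76.8]))]
rack []
[335.5, 149.1] 303 371 116 185
[[335.95403382 158.52754709]]
[[46.41002839 74.25930804]]
```

View pics/w1.png

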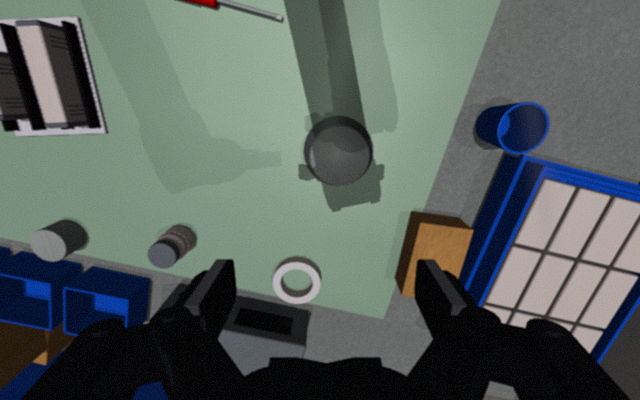

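The wrist view shows the rest at (337,151), with clear bench around it. The rack is at the upper left, with the long pack's top at about (45,70). Next I move over the rack.

>>> {"api": "carry_out", "payload": {
  "rows": "0 -55 0 0;0 -55 0 0;0 -55 0 0;0 -55 0 0;0 -55 0 0;0 -55 0 0;0 -55 0 0;-10 -30 0 3;0 0 0 0"
}}

```text
t: 3.35
eef_pos: [0.4943, -0.2071, 0.3485]
tool_rot: [-0.0, -0.151, 0.988, -0.0]
contact_force: [0.9, 1.2, -0.3]
gripper_width: 0.997
grasp_force: 0.0
```

```bash
python3 - <<'E'
from h import *
o=get_obs();print(o["q"],o["eef_pos"],o["tool_rot"])
r=read_camera("wrist");cv2.imwrite("pics/w2.png",r["img"]);M=P(r);np.savez("w2.npz",M=M)
for th in("long_pack","short_pack","rack","rest"):
    print(th,[(round(d["confidence"],2),np.round(d["centre"],1)) for d in place_of("wrist",th)][:3])
for d in outline_of("wrist","long_pack")[:2]:
    ys,xs=np.nonzero(d["pixels"]);rc=cv2.minAreaRect(np.c_[xs,ys].astype(np.float32));print(d["confidence"],rc,[np.round(plane(M,q,.064),3) for q in cv2.boxPoints(rc)])
E
```

```text
[-0.13136207  0.13100392  0.46723379  1.70207225 -0.05987313  1.32328711
  2.22195857] [ 0.49429    -0.20708907  0.34850792] [-3.85933934e-04 -1.51431140e-01  9.88467699e-01 -2.63300235e-04]
long_pack [(0.78, array([325.7, 154.7])), (0.31, array([266.6, 162.3]))]
short_pack [(0.65, array([269.1, 161.7])), (0.55, array([331.6,  25.7]))]
rack [(0.62, array([300.4, 150.5]))]
rest [(0.89, array([549.1, 229.9]))]
0.83 ((326.50604248046875, 156.51882934570312), (22.07327651977539, 93.19271087646484), 0.716159999370575) [array([ 0.566, -0.202]), array([ 0.433, -0.24 ]), array([ 0.424, -0.21 ]), array([ 0.556, -0.169])]
```

View pics/w2.png

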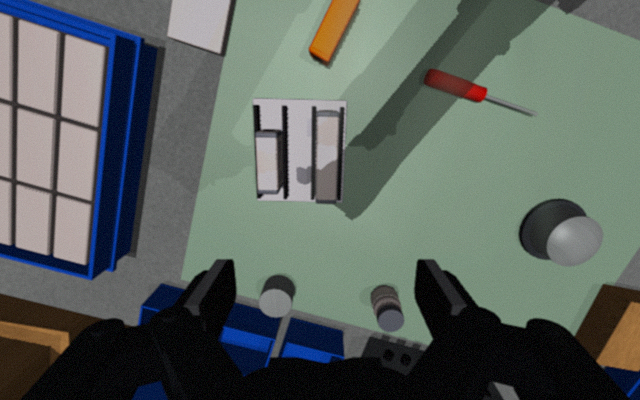

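The wrist view shows the long pack upright in the slot at (327,156), the short pack at (268,161) and the rest at (560,230). I triangulate heights from all the views.

```bash
cat >>h.py <<'E'
def mtri(Ms,us):
    f=lambda x:np.concatenate([proj(M,x)[0]-u for M,u in zip(Ms,us)])
    s=least_squares(f,[.5,0,.03],loss="soft_l1");return s.x.round(4),s.fun.reshape(-1,2)[:].round(1).tolist()
E
python3 - <<'E'
from h import *
R=[P(read_camera(c)) for c in("scene","side")];w1=np.load("w1.npz")["M"];w2=np.load("w2.npz")["M"]
print("long",mtri(R+[w2],[[332.4,228.4],[336.6,223.4],[325.7,154.7]]))
print("rack",mtri(R+[w2,],[[328.3,246.5],[344,240.1],[300.4,150.5]]))
print("rest",mtri(R+[w1,w2],[[395.5,156.3],[322.8,137.9],[336.6,150.8],[549.1,229.9]]))
# rest silhouette fit: dome edge circle r45 z.058 + foot circle r58 z0/12 -> convex hull vs mask (scene, side)
def hull(M,x,y,zo):
    a=np.linspace(0,2*np.pi,48);c=np.cos(a);s=np.sin(a);L=[]
    for r,z in((.058,0),(.058,.012),(.045,.058),(.03,.0648),(.015,.0687)):L.append(np.c_[x+r*c,y+r*s,0*a+z+zo])
    return cv2.convexHull(proj(M,np.vstack(L)).astype(np.float32))[:,0]
ob=[]
for c,M in zip(("scene","side","wrist"),R+[w2]):
    d=outline_of(c,"rest")[0];ys,xs=np.nonzero(d["pixels"]);ob.append(np.array([xs.min()-.5,xs.max()+.5,ys.min()-.5,ys.max()+.5]));print(c,d["confidence"],ob[-1])
def f(p):
    o=[]
    for M,b in zip(R+[w2],ob):
        h=hull(M,*p);o.append([h[:,0].min()-b[0],h[:,0].max()-b[1],h[:,1].min()-b[2],h[:,1].max()-b[3]])
    return np.concatenate(o)
s=least_squares(f,[.506,.215,0],loss="soft_l1",diff_step=1e-4,x_scale=.01);print("restfit",s.x,s.fun.round(1))
# pack fit
ob=[];Ms=R+[w2]
for c in("scene","side","wrist"):
    d=outline_of(c,"long_pack")[0];ys,xs=np.nonzero(d["pixels"]);b=cv2.minAreaRect(np.c_[xs,ys].astype(np.float32));ob.append((np.mean(np.c_[xs,ys],0),b));
M=w2
# top-face match: white bright top in wrist by corners; print top point by plane & box projected
for M,(c,b) in zip(Ms,ob): print(c.round(1),plane(M,c,.064).round(4),plane(M,c,.05).round(4))
print(proj(w2,box([.495,-.207,.036],np.radians(16))).round(0).tolist())
E
python3 -c "
import cv2;a=cv2.imread('pics/w2.png')[85:215,240:360];cv2.imwrite('pics/c2.png',cv2.resize(a,None,fx=4.5,fy=4.5,interpolation=cv2.INTER_CUBIC))"
```

```text
long (array([ 0.4937, -0.2066,  0.03  ]), [[0.3, -0.4], [1.0, 0.2], [0.1, -0.4]])
rack (array([ 0.5065, -0.2481, -0.0056]), [[0.4, -0.8], [-0.8, 1.0], [-0.2, 0.3]])
rest (array([0.5053, 0.2223, 0.0031]), [[0.8, 0.3], [-0.6, 2.1], [-0.5, 0.7], [1.1, -0.5]])
scene 0.79 [380.5 411.5 136.5 167.5]
side 0.71 [305.5 337.5 120.5 151.5]Traceback (most recent call last):
  File "<stdin>", line 13, in <module>
IndexError: list index out of range
```

View pics/c2.png

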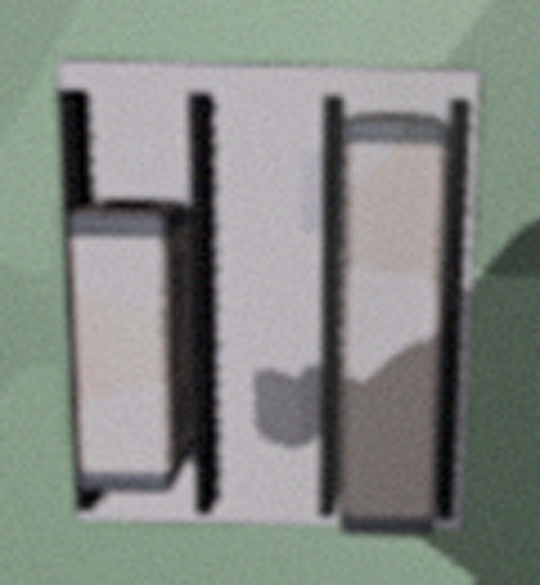

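The crop shows the long pack's top centred at about (327,157) in the full image, parallel to the slot, with yaw ≈ 16°. That gives a centre of (0.494,-0.206), directly below the TCP. Triangulated centre height is 30 mm and the text implies 36 mm, so they agree within the error. I descend with the fingers across the thickness.

>>> {"api": "carry_out", "payload": {
  "rows": "0 1 -50 -1.5;0 0 -50 0;0 0 -50 0;0 0 -50 0;0 0 -50 0;0 0 -30 0;0 0 -15 0;0 0 -12 0;0 0 -3 0;0 0 0 0",
  "claw": 75
}}

```text
t: 5.15
eef_pos: [0.4958, -0.2042, 0.0394]
tool_rot: [0.001, -0.14, 0.99, -0.0]
contact_force: [0.1, -0.1, 1.0]
gripper_width: 0.875
grasp_force: 0.0
```

>>> {"api": "carry_out", "payload": {
  "rows": "0 0 0 0;0 0 0 0;0 0 0 0;0 0 0 0;0 0 0 0;0 0 0 0",
  "claw": 0,
  "force": 40
}}

```text
t: 5.9
eef_pos: [0.4952, -0.2041, 0.0387]
tool_rot: [-0.0, -0.14, 0.99, 0.0]
contact_force: [-0.5, -0.4, 0.2]
gripper_width: -0.003
grasp_force: 0.0
```

```bash
python3 - <<'E'
from h import *
o=get_obs();print(o)
a=read_camera("scene")["img"][120:300,230:450];b=read_camera("side")["img"][120:300,230:450];
print(proj(P(read_camera("side")),[o["eef_pos"]]),proj(P(read_camera("scene")),[o["eef_pos"]]))
w=cv2.resize(read_camera("wrist")["img"],(320,200))
i=np.vstack([cv2.resize(a,(366,300)),cv2.resize(b,(366,300))]);j=cv2.copyMakeBorder(w,0,400,0,0,0)
cv2.imwrite("pics/g1.png",np.hstack([i,j]))
E
```

```text
{'t': 5.9, 'q': array([-0.01613668,  0.4848951 ,  0.36821743,  2.03665951, -0.27481668,
        0.66663691,  2.38311925]), 'joint_vel': array([-0.00148421, -0.00080885,  0.00090095,  0.00010855, -0.00022861,
       -0.00065535, -0.00041665]), 'joint_torque': array([-4.03824466e-03, -4.77482164e+01,  5.93049154e+00, -1.87090087e+01,
        8.91402655e-03,  1.52389395e-03, -7.82393363e-05]), 'eef_pos': array([ 0.49521792, -0.20408119,  0.03869408]), 'tool_rot': array([-2.04118556e-05, -1.40260423e-01,  9.90114646e-01,  2.19783056e-05]), 'contact_force': array([-0.45944803, -0.44490052,  0.1781986 ]), 'torque': array([0.06885542, 0.01606843, 0.01533812]), 'grasp_force': 0.0, 'gripper_width': -0.0032824435022286995}
[[338.13675956 221.14290546]] [[333.64402434 226.00548021]]
```

View pics/g1.png

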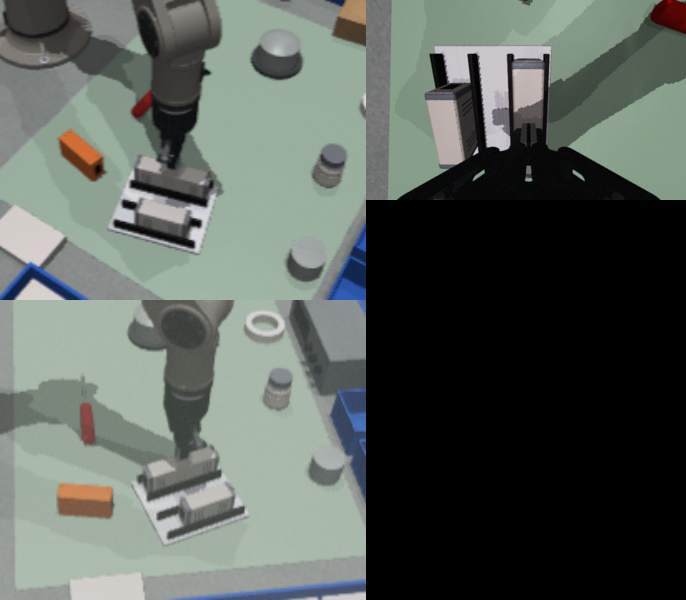

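```bash
python3 - <<'E'
from h import *
r=read_camera("wrist");M=P(r);o=get_obs();p=o["eef_pos"]
q=o["tool_rot"];print("tcp px",proj(M,[p,p+[0,0,.026],p+[0,0,.05]]).round(0).tolist())
print("box px z top",proj(M,box([.494,-.206,.036],np.radians(16))).round(0).tolist())
a=cv2.resize(r["img"][150:400,240:480],(480,500),interpolation=cv2.INTER_CUBIC)
b=cv2.resize(read_camera("side")["img"][170:265,295:375],None,fx=3.7,fy=3.7,interpolation=cv2.INTER_CUBIC)
c=cv2.copyMakeBorder(b,0,500-b.shape[0],0,0,0)
cv2.imwrite("pics/g2.png",np.hstack([a,c]))
E
```

```text
tcp px [[325.0, 236.0], [325.0, 256.0], [325.0, 280.0]]
box px z top [[298.0, 113.0], [288.0, 117.0], [348.0, 113.0], [357.0, 117.0], [302.0, 301.0], [296.0, 357.0], [344.0, 301.0], [349.0, 357.0]]
```

View pics/g2.png

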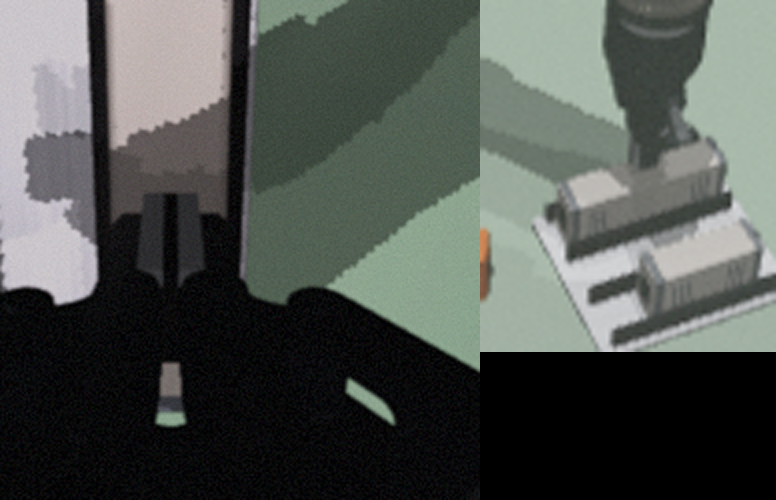

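```bash
python3 - <<'E'
from h import *
M=np.load("w2.npz")["M"];p=np.array([.4943,-.2071,.3485]);a=np.radians(107.4);y=np.array([np.cos(a),np.sin(a),0]);x=np.array([y[1],-y[0],0])
for h in(0,.013,.026,.04):
    print(h,[proj(M,p+[0,0,h]+s*.0427*y+t*.011*x).round(0).tolist() for s in(-1,1) for t in (-1,1)])
r=read_camera("wrist");print(np.linalg.inv(r["world_to_cam"])[:3].round(3))
s=read_camera("side");print([ (d["confidence"],d["centre"]) for d in place_of("wrist","long_pack")])
E
```

```text
0 [[[255.0, 219.0]], [[257.0, 252.0]], [[396.0, 219.0]], [[393.0, 252.0]]]
0.013 [[[250.0, 227.0]], [[252.0, 262.0]], [[401.0, 227.0]], [[398.0, 262.0]]]
0.026 [[[244.0, 236.0]], [[247.0, 273.0]], [[407.0, 237.0]], [[403.0, 274.0]]]
0.04 [[[237.0, 248.0]], [[240.0, 288.0]], [[414.0, 249.0]], [[410.0, 288.0]]]
[[-0.279 -0.915 -0.292  0.421]
 [ 0.96  -0.266 -0.084 -0.226]
 [-0.001 -0.304  0.953  0.215]]
[(0.62, [321.2, 232.3])]
```

>>> {"api": "carry_out", "payload": {
  "rows": "0 0 -3 0;0 0 -3 0;0 0 0 0"
}}

```text
t: 6.78
eef_pos: [0.4949, -0.204, 0.0323]
tool_rot: [-0.0, -0.14, 0.99, 0.0]
contact_force: [-0.5, 0.4, -0.6]
gripper_width: -0.002
grasp_force: 0.0
```

The pads sit about 35 to 40 mm behind the reported TCP, so they closed above the pack. I find the real offset by a gentle touch on the pack's top.

>>> {"api": "carry_out", "payload": {
  "rows": "0 0 -1 0;0 0 -1 0;0 0 -1 0;0 0 0 0"
}}

```text
t: 7.28
eef_pos: [0.4952, -0.2041, 0.0296]
tool_rot: [-0.0, -0.14, 0.99, 0.0]
contact_force: [1.0, 0.4, -0.2]
gripper_width: -0.001
grasp_force: 0.0
```

>>> {"api": "carry_out", "payload": {
  "rows": "0 0 -1 0;0 0 -1 0;0 0 0 0"
}}

```text
t: 7.65
eef_pos: [0.4953, -0.2042, 0.0294]
tool_rot: [0.0, -0.14, 0.99, 0.0]
contact_force: [-6.9, 3.3, 21.0]
gripper_width: -0.004
grasp_force: 10.3
```

```bash
python3 - <<'E'
from h import *
r=read_camera("wrist");M=P(r);o=get_obs();p=o["eef_pos"];a=np.radians(105.9);x=np.array([np.sin(a),-np.cos(a),0])
print(o["contact_force"])
for h in(.02,.03,.035,.04,.05):print(h,proj(M,[p+[0,0,h]-.011*x,p+[0,0,h]+.011*x]).round(0).tolist())
i=r["img"];print(i[225:300,322].sum(1).tolist());print([int(v) for v in i[225:300,318].sum(1)])
E
```

```text
[-6.20707406  2.42095858 20.97167679]
0.02 [[325.0, 232.0], [325.0, 268.0]]
0.03 [[325.0, 240.0], [325.0, 278.0]]
0.035 [[325.0, 244.0], [325.0, 283.0]]
0.04 [[325.0, 249.0], [325.0, 288.0]]
0.05 [[326.0, 258.0], [325.0, 300.0]]
[284, 258, 279, 277, 288, 272, 277, 279, 284, 276, 256, 258, 273, 273, 272, 271, 269, 250, 229, 231, 208, 159, 100, 57, 87, 94, 96, 65, 55, 59, 48, 52, 56, 61, 50, 53, 34, 65, 31, 41, 37, 57, 30, 14, 60, 51, 62, 32, 24, 51, 35, 22, 20, 39, 31, 46, 22, 23, 44, 35, 49, 32, 51, 50, 64, 52, 53, 51, 68, 28, 44, 38, 37, 30, 24]
[289, 265, 283, 257, 271, 271, 272, 273, 256, 284, 264, 270, 267, 286, 282, 254, 249, 227, 216, 231, 226, 190, 145, 150, 139, 132, 144, 153, 139, 116, 127, 141, 137, 146, 150, 125, 145, 131, 151, 140, 153, 144, 136, 162, 133, 130, 130, 141, 135, 133, 140, 135, 135, 150, 141, 146, 138, 136, 140, 137, 186, 188, 153, 144, 121, 74, 74, 31, 31, 20, 40, 13, 9, 39, 6]
```

Contact came at TCP z = 0.0296 on a top at 0.064, so the real fingertips are about 34 mm higher than reported. I open, go down with that correction, and grip.

>>> {"api": "carry_out", "payload": {
  "rows": "0 0 8 0;0 0 0 0;0 0 0 0;0 0 0 0;0 0 0 0;0 0 0 0",
  "claw": 78
}}

```text
t: 8.45
eef_pos: [0.4951, -0.2041, 0.0356]
tool_rot: [-0.0, -0.14, 0.99, 0.0]
contact_force: [-0.1, -0.3, 0.6]
gripper_width: 0.913
grasp_force: 0.0
```

>>> {"api": "carry_out", "payload": {
  "rows": "0 -1 -10 0;0 0 -10 0;0 0 -10 0;0 0 -6 0;0 0 -2 0;0 0 0 0"
}}

```text
t: 9.2
eef_pos: [0.4952, -0.2051, -0.0023]
tool_rot: [-0.0, -0.14, 0.99, -0.0]
contact_force: [-0.9, -0.3, -0.6]
gripper_width: 0.915
grasp_force: 0.0
```

>>> {"api": "carry_out", "payload": {
  "rows": "0 0 0 0;0 0 0 0;0 0 0 0;0 0 0 0;0 0 0 0;0 0 0 0",
  "claw": 0,
  "force": 40
}}

```text
t: 9.95
eef_pos: [0.4953, -0.205, -0.002]
tool_rot: [0.0, -0.14, 0.99, 0.0]
contact_force: [-1.5, 1.7, 6.4]
gripper_width: 0.37
grasp_force: 40.4
```

>>> {"api": "carry_out", "payload": {
  "rows": "0 0 20 0;0 0 30 0;0 0 30 0;0 0 0 0"
}}

```text
t: 10.45
eef_pos: [0.4964, -0.2055, 0.079]
tool_rot: [0.002, -0.14, 0.99, -0.001]
contact_force: [0.1, 0.6, -3.6]
gripper_width: 0.37
grasp_force: 41.0
```

```bash
python3 - <<'E'
from h import *
M=np.load("w2.npz")["M"]
for u in((425,80),(485,95),(535,115),(383,300),(405,320)):print(u,plane(M,u,.01).round(3))
M=np.load("w1.npz")["M"];print([(u,plane(M,u,.01).round(3)) for u in((282,18),(215,3),(170,250),(297,285))])
r=read_camera("wrist");cv2.imwrite("pics/w3.png",r["img"]);print([(d["confidence"],d["centre"]) for d in place_of("wrist","long_pack")],get_obs()["eef_pos"])
E
```

```text
(425, 80) [ 0.341 -0.094]
(485, 95) [0.334 0.004]
(535, 115) [0.337 0.093]
(383, 300) [ 0.731 -0.016]
(405, 320) [0.761 0.042]
[((282, 18), array([0.335, 0.095])), ((215, 3), array([ 0.34 , -0.003])), ((170, 250), array([ 0.754, -0.028])), ((297, 285), array([0.769, 0.214]))]
[(0.69, [326.3, 266.8])] [ 0.49454901 -0.20463344  0.07675121]
```

The pack is held (3.6 N extra weight). I carry it to the clear bench at about (0.53, 0.02) and set it down on its edge.

>>> {"api": "carry_out", "payload": {
  "rows": "9 50 0 0;9 50 0 0;9 50 0 0;8 50 0 0;0 25 0 0;0 0 -30 0;0 0 -30 0;0 0 -18 0;0 0 -7 0;0 0 0 0"
}}

```text
t: 11.8
eef_pos: [0.5301, 0.0196, -0.0076]
tool_rot: [-0.0, -0.14, 0.99, -0.0]
contact_force: [0.3, -0.2, -3.0]
gripper_width: 0.372
grasp_force: 41.0
```

>>> {"api": "carry_out", "payload": {
  "rows": "0 0 -2 0;0 0 0 0"
}}

```text
t: 12.05
eef_pos: [0.5307, 0.02, -0.0087]
tool_rot: [0.001, -0.14, 0.99, 0.0]
contact_force: [0.8, -0.3, -3.8]
gripper_width: 0.366
grasp_force: 41.0
```

>>> {"api": "carry_out", "payload": {
  "rows": "0 0 0 0;0 0 0 0;0 0 0 0;0 0 0 0;0 0 25 0;0 0 45 0;-7 24 0 0;-7 24 0 0",
  "claw": 75
}}

```text
t: 13.05
eef_pos: [0.5166, 0.0684, 0.0615]
tool_rot: [0.001, -0.14, 0.99, 0.0]
contact_force: [0.9, 1.1, 1.2]
gripper_width: 0.875
grasp_force: 0.0
```

>>> {"api": "carry_out", "payload": {
  "rows": "0 0 0 0;0 0 0 0;0 0 0 0;0 0 0 0;0 0 0 0;0 0 -30 0;0 0 -17 0;0 0 0 0",
  "claw": 0
}}

```text
t: 14.05
eef_pos: [0.5151, 0.0675, 0.0126]
tool_rot: [-0.001, -0.14, 0.99, -0.0]
contact_force: [0.7, 0.4, 0.7]
gripper_width: 0.001
grasp_force: 0.0
```

>>> {"api": "carry_out", "payload": {
  "rows": "2.7 -10 0 0;2.7 -10 0 0;2.7 -10 0 0;2.7 -10 0 0;2.7 -10 0 0;2.7 -10 0 0;2.7 -10 0 0;0 0 0 0;0 0 0 0"
}}

```text
t: 15.18
eef_pos: [0.535, -0.0018, 0.0136]
tool_rot: [-0.0, -0.14, 0.99, 0.0]
contact_force: [0.5, 0.7, 0.4]
gripper_width: -0.001
grasp_force: 0.0
```

>>> {"api": "carry_out", "payload": {
  "rows": "0 0 45 0;0 0 45 0;0 0 45 0;0 0 45 0;0 0 0 0",
  "claw": 85
}}

```text
t: 15.8
eef_pos: [0.5375, -0.0013, 0.1972]
tool_rot: [0.004, -0.141, 0.99, 0.0]
contact_force: [-0.3, -0.2, -0.2]
gripper_width: 0.994
grasp_force: 0.0
```

```bash
python3 - <<'E'
from h import *
print(get_obs()["eef_pos"])
r=read_camera("wrist");i=r["img"];cv2.imwrite("pics/w4.png",i);M=P(r);np.savez("w4.npz",M=M)
for d in outline_of("wrist","long_pack")[:2]:
    ys,xs=np.nonzero(d["pixels"]);rc=cv2.minAreaRect(np.c_[xs,ys].astype(np.float32));print(d["confidence"],rc,[np.round(plane(M,q,.032),3) for q in cv2.boxPoints(rc)],plane(M,rc[0],.032))
for c in("scene","side","wrist"):print(c,[(round(d["confidence"],2),np.round(d["centre"],1).tolist()) for d in place_of(c,"long_pack")])
E
```

```text
[ 0.53753004 -0.00133594  0.19722202]
0.65 ((303.9054870605469, 168.94793701171875), (121.58330535888672, 51.77931213378906), 87.87889862060547) [array([ 0.484, -0.071]), array([ 0.467, -0.019]), array([0.598, 0.025]), array([ 0.618, -0.034])] [ 0.53775597 -0.02609431]
scene [(0.89, [330.3, 229.8])]
side [(0.91, [336.1, 223.2])]
wrist [(0.76, [302.0, 171.9])]
```

View pics/w4.png

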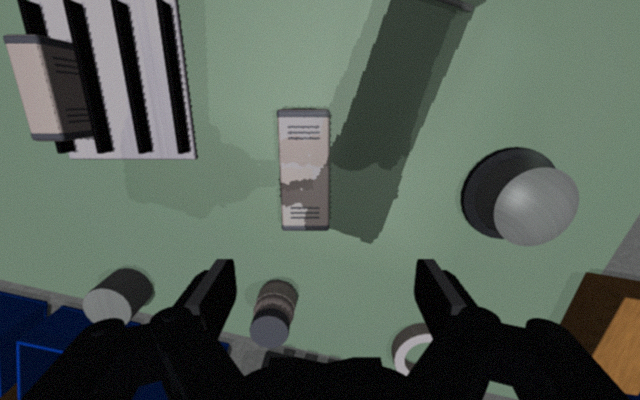

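Toppling worked: the pack lies broad side down at (304,169), the rack still holds the short pack, and the rest is at (530,195). I fit the pack and the rest silhouettes.

```bash
cat >>h.py <<'E'
from scipy.optimize import minimize
def restpts(p):
    a=np.linspace(0,2*np.pi,48);L=[np.c_[p[0]+r*np.cos(a),p[1]+r*np.sin(a),0*a+z] for r,z in((.058,0),(.058,.012),(.045,.058),(.03,.0648),(.015,.0687))]
    return np.vstack(L)
def iou(M,X,mask):
    h=cv2.convexHull(proj(M,X).astype(np.float32));c=np.zeros((400,640),np.uint8)
    cv2.fillPoly(c,[np.round(h*16).astype(np.int32)],255,cv2.LINE_AA,4);c=c/255.
    return np.minimum(c,mask).sum()/np.maximum(c,mask).sum()
def fit(model,p0,views,step):
    s=minimize(lambda q:-sum(iou(M,model(q),m) for M,m in views),p0,method="Nelder-Mead",options=dict(initial_simplex=np.vstack([p0]+[np.array(p0)+np.eye(len(p0))[i]*step[i] for i in range(len(p0))]),xatol=1e-4,fatol=1e-4))
    return s.x.round(4),[round(iou(M,model(s.x),m),3) for M,m in views]
E
python3 - <<'E'
from h import *
V={}
for c in("wrist","scene","side"):
    M=P(read_camera(c))
    for th in("long_pack","rest"):
        d=outline_of(c,th);m=None
        if d and d[0]["confidence"]>.4:m=cv2.fillPoly(np.zeros((400,640),np.uint8),[cv2.convexHull(np.argwhere(d[0]["pixels"])[:,::-1].astype(np.int32))],1)
        if m is not None:V.setdefault(th,{})[c]=(M,m)
        print(c,th,d and (d[0]["confidence"],d[0]["pixels"].sum()))
b=lambda q:box([q[0],q[1],.016],q[2],(.14,.056,.032))
for th,mod,p0,st in(("long_pack",b,[.538,-.026,.29],[.01,.01,.1]),("rest",restpts,[.5055,.222],[.01,.01])):
    for k,v in V[th].items():print(th,k,*fit(mod,p0,[v],st))
    print(th,"all",*fit(mod,p0,list(V[th].values()),st))
print(get_obs()["t"])
E
```

```text
wrist long_pack (0.89, np.int64(6161))
wrist rest (0.55, np.int64(9079))
scene long_pack (0.83, np.int64(776))
scene rest (0.96, np.int64(680))
side long_pack (0.6, np.int64(721))
side rest (0.71, np.int64(642))
long_pack wrist [ 0.5431 -0.0251  0.2788] [np.float64(0.964)]
long_pack scene [ 0.5446 -0.0254  0.2646] [np.float64(0.93)]
long_pack side [ 0.5426 -0.0245  0.257 ] [np.float64(0.892)]
long_pack all [ 0.5451 -0.0249  0.2615] [np.float64(0.956), np.float64(0.932), np.float64(0.887)]
rest wrist [0.5047 0.223 ] [np.float64(0.965)]
rest scene [0.5023 0.2263] [np.float64(0.865)]
rest side [0.5032 0.2279] [np.float64(0.826)]
rest all [0.5048 0.2222] [np.float64(0.962), np.float64(0.866), np.float64(0.823)]
16.5
```

>>> {"api": "carry_out", "payload": {
  "rows": "6 -24 -50 0;0 0 -50 0;0 0 -50 0;0 0 -40 0;0 0 -20 0;0 0 -12 0;0 0 -7 0;0 0 0 0"
}}

```text
t: 17.5
eef_pos: [0.5414, -0.0261, -0.0351]
tool_rot: [0.0, -0.14, 0.99, 0.0]
contact_force: [0.3, 0.8, 0.0]
gripper_width: 0.994
grasp_force: 0.0
```

>>> {"api": "carry_out", "payload": {
  "rows": "0 0 0 0;0 0 0 0;0 0 0 0;0 0 0 0;0 0 0 0;0 0 0 0",
  "claw": 0,
  "force": 30
}}

```text
t: 18.25
eef_pos: [0.5417, -0.0258, -0.0345]
tool_rot: [0.001, -0.14, 0.99, 0.0]
contact_force: [-1.6, 1.3, 5.6]
gripper_width: 0.652
grasp_force: 32.7
```

>>> {"api": "carry_out", "payload": {
  "rows": "0 0 40 0;0 0 50 0;-8 50 20 0;-8 50 0 0;-8 50 0 0;-8 50 0 0;-7 48 0 0;0 0 0 0;0 0 0 0"
}}

```text
t: 19.38
eef_pos: [0.5016, 0.2213, 0.0744]
tool_rot: [-0.0, -0.14, 0.99, -0.0]
contact_force: [0.4, -1.0, -3.6]
gripper_width: 0.656
grasp_force: 35.3
```

```bash
python3 - <<'E'
from h import *
o=get_obs();print(o["eef_pos"],o["tool_rot"])
t=o["eef_pos"];r=read_camera("wrist");cv2.imwrite("pics/w5.png",r["img"])
V=[]
for c in("scene","side"):
    M=P(read_camera(c));d=outline_of(c,"long_pack");print(c,[(round(k["confidence"],2),np.round(k["centre"],0),k["pixels"].sum()) for k in d])
    if d:V.append((M,cv2.fillPoly(np.zeros((400,640),np.uint8),[cv2.convexHull(np.argwhere(d[0]["pixels"])[:,::-1].astype(np.int32))],1)))
z=t[2]+.0345+.016
b=lambda q:box([q[0],q[1],z],.277,(.14,.056,.032))
for v in [[k] for k in V]+[V]:print(*fit(b,[t[0],t[1]],v,[.01,.01]))
M=P(r);d=outline_of("wrist","long_pack");print([(k["confidence"],k["pixels"].sum()) for k in d])
print("proj",proj(M,b(t[:2])).round(0).tolist())
m=cv2.resize(r["img"],(640,400));cv2.imwrite("pics/w5.png",m)
E
```

```text
[0.50160244 0.22128692 0.07436709] [-4.45030114e-04 -1.40467328e-01  9.90085113e-01 -4.47669014e-04]
scene [(0.67, array([406., 134.]), np.int64(485))]
side [(0.7, array([316., 115.]), np.int64(461))]
[0.5018 0.2214] [np.float64(0.852)]
[0.507  0.2215] [np.float64(0.873)]
[0.5034 0.2233] [np.float64(0.85), np.float64(0.868)]
[(0.64, np.int64(32325))]
proj [[263.0, 121.0], [245.0, 126.0], [390.0, 122.0], [408.0, 127.0], [276.0, 371.0], [266.0, 426.0], [373.0, 372.0], [383.0, 427.0]]
```

View pics/w5.png

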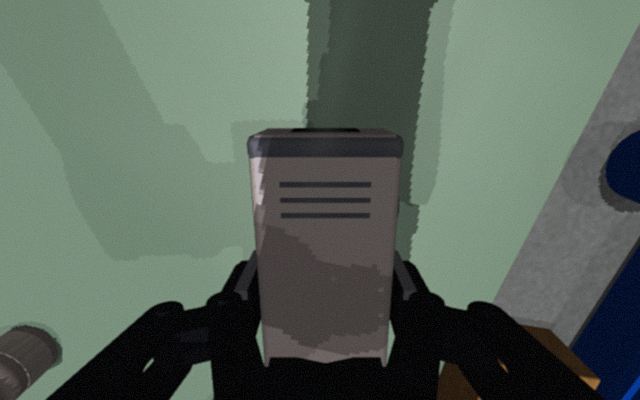

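The view shows the gripped pack level over the rest, its far (-x) end edge at rows 130 to 138. I use those edges to get its offset along the length.

```bash
python3 - <<'E'
from h import *
r=read_camera("wrist");M=P(r);o=get_obs();t=o["eef_pos"];i=cv2.cvtColor(r["img"],cv2.COLOR_BGR2GRAY).astype(int)
print([round(i[k,300:350].mean()) for k in range(118,166)])
print(i[220,240:280].tolist());print(i[220,375:412].tolist())
u=np.array([.9603,.279,0])
for dz in(0,-.005,-.01):
  for s in(0,.003,.006):
    c=t+[0,0,.0505+dz]+s*u;B=box(c,np.arctan2(.279,.96),(.14,.056,.032));p=proj(M,B)
    w=proj(M,[c+[0,0,.016]-.02*u+k*.028*np.array([-.279,.96,0]) for k in(-1,1)])
    print(dz,s,"bot/top far rows",p[[0,1],1].round(1),"top edge cols near row",w.round(1).tolist())
E
```

```text
[77, 76, 75, 73, 73, 73, 75, 75, 75, 62, 34, 19, 18, 25, 41, 54, 60, 65, 65, 53, 43, 42, 44, 45, 46, 47, 47, 46, 45, 46, 44, 45, 44, 43, 44, 42, 42, 40, 47, 66, 80, 82, 81, 82, 81, 81, 81, 81]
[133, 134, 134, 136, 137, 136, 139, 135, 135, 139, 140, 135, 134, 111, 85, 80, 86, 93, 98, 101, 110, 109, 110, 104, 94, 82, 78, 81, 80, 81, 78, 81, 75, 81, 76, 75, 80, 77, 78, 83]
[75, 85, 81, 87, 83, 86, 84, 86, 84, 83, 80, 83, 78, 79, 85, 81, 79, 78, 78, 73, 73, 60, 67, 71, 83, 84, 83, 86, 82, 85, 82, 84, 87, 81, 80, 80, 81]
0 0 bot/top far rows [121.8 127.1] top edge cols near row [[254.4, 258.0], [397.2, 257.7]]
0 0.003 bot/top far rows [128.8 136. ] top edge cols near row [[254.9, 264.8], [396.7, 264.6]]
0 0.006 bot/top far rows [135.6 144.8] top edge cols near row [[255.5, 271.5], [396.2, 271.3]]
-0.005 0 bot/top far rows [121.2 126.1] top edge cols near row [[257.1, 252.1], [394.5, 251.9]]
-0.005 0.003 bot/top far rows [127.9 134.6] top edge cols near row [[257.6, 258.7], [394.0, 258.5]]
-0.005 0.006 bot/top far rows [134.5 143. ] top edge cols near row [[258.1, 265.3], [393.6, 265.1]]
-0.01 0 bot/top far rows [120.6 125.2] top edge cols near row [[259.5, 246.7], [392.0, 246.5]]
-0.01 0.003 bot/top far rows [127.1 133.4] top edge cols near row [[260.0, 253.1], [391.6, 252.9]]
-0.01 0.006 bot/top far rows [133.5 141.4] top edge cols near row [[260.5, 259.5], [391.1, 259.3]]
```

The offset is 3 mm along the length, so the pack centre is at (0.5045, 0.2221). The rest is at (0.5047, 0.2228), so I lower onto the dome.

>>> {"api": "carry_out", "payload": {
  "rows": "0 0.7 -15 0;0 0 -12 0;0 0 -6 0;0 0 -2 0;0 0 -1 0;0 0 0 0"
}}

```text
t: 20.48
eef_pos: [0.5024, 0.2227, 0.0389]
tool_rot: [0.0, -0.14, 0.99, 0.0]
contact_force: [-0.1, -0.5, -3.4]
gripper_width: 0.649
grasp_force: 35.3
```

>>> {"api": "carry_out", "payload": {
  "rows": "0 0 -1 0;0 0 -1 0;0 0 0 0"
}}

```text
t: 20.85
eef_pos: [0.5021, 0.2226, 0.0367]
tool_rot: [-0.0, -0.14, 0.99, -0.0]
contact_force: [-0.1, -0.1, -3.8]
gripper_width: 0.65
grasp_force: 35.3
```

>>> {"api": "carry_out", "payload": {
  "rows": "0 0 -1 0;0 0 0 0"
}}

```text
t: 21.1
eef_pos: [0.5021, 0.2226, 0.0356]
tool_rot: [-0.0, -0.14, 0.99, -0.0]
contact_force: [0.7, -0.8, -3.3]
gripper_width: 0.651
grasp_force: 35.3
```

>>> {"api": "carry_out", "payload": {
  "rows": "0 0 -0.7 0;0 0 0 0"
}}

```text
t: 21.35
eef_pos: [0.5021, 0.2226, 0.0354]
tool_rot: [-0.0, -0.14, 0.99, 0.0]
contact_force: [-1.7, -0.2, 3.6]
gripper_width: 0.653
grasp_force: 36.1
```

Contact is made (force went from -3.5 to +3.6 N). I release gently.

>>> {"api": "carry_out", "payload": {
  "rows": "0 0 0 0;0 0 0 0",
  "claw": 58,
  "force": 20
}}

```text
t: 21.6
eef_pos: [0.5025, 0.2228, 0.0352]
tool_rot: [0.0, -0.14, 0.99, 0.0]
contact_force: [0.3, 0.6, 0.8]
gripper_width: 0.676
grasp_force: 0.1
```

>>> {"api": "carry_out", "payload": {
  "rows": "0 0 0 0;0 0 0 0;0 0 0 0;0 0 0 0;0 0 0 0;0 0 0 0;0 0 0 0;0 0 0 0",
  "claw": 72
}}

```text
t: 22.6
eef_pos: [0.5021, 0.2226, 0.035]
tool_rot: [-0.0, -0.14, 0.99, 0.0]
contact_force: [-0.4, -0.3, 0.1]
gripper_width: 0.844
grasp_force: 0.0
```

```bash
python3 - <<'E'
from h import *
r=read_camera("wrist");M=P(r);o=get_obs();t=o["eef_pos"];i=cv2.cvtColor(r["img"],cv2.COLOR_BGR2GRAY).astype(int)
for a,b in((270,290),(310,340),(360,380)):print([round(i[k,a:b].mean()) for k in range(110,166)])
a=r["img"]
cv2.imwrite("pics/w6.png",a)
E
```

```text
[157, 155, 156, 155, 156, 157, 156, 157, 155, 156, 153, 150, 145, 144, 144, 145, 145, 130, 87, 55, 51, 53, 54, 60, 71, 77, 66, 47, 43, 43, 44, 44, 43, 44, 43, 41, 43, 41, 41, 41, 41, 40, 40, 38, 39, 44, 63, 81, 84, 88, 94, 93, 89, 90, 90, 88]
[70, 70, 70, 70, 69, 70, 70, 70, 70, 69, 69, 67, 65, 64, 64, 64, 62, 55, 33, 25, 25, 34, 50, 60, 65, 70, 66, 51, 45, 46, 49, 49, 50, 50, 50, 49, 49, 50, 49, 48, 47, 48, 46, 45, 44, 45, 62, 82, 85, 84, 84, 84, 84, 84, 84, 84]
[66, 66, 66, 66, 65, 66, 66, 66, 67, 66, 67, 65, 65, 66, 66, 66, 66, 63, 56, 52, 52, 52, 52, 55, 61, 67, 62, 42, 37, 39, 42, 42, 44, 44, 45, 45, 44, 42, 43, 43, 41, 41, 40, 41, 37, 39, 55, 79, 87, 84, 86, 85, 86, 85, 85, 86]
```

View pics/w6.png

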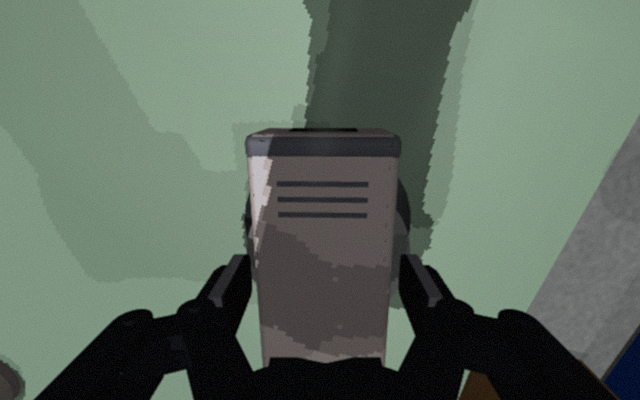

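The pack rests free of the pads, with its far edge unchanged within a pixel, so it is level. I withdraw straight up.

>>> {"api": "carry_out", "payload": {
  "rows": "0 0 10 0;0 0 25 0;0 0 45 0;0 0 45 0;0 0 45 0;0 0 0 0;0 0 0 0;0 0 0 0"
}}

```text
t: 23.65
eef_pos: [0.5012, 0.2222, 0.2038]
tool_rot: [-0.001, -0.14, 0.99, -0.001]
contact_force: [-0.2, -0.6, 0.1]
gripper_width: 0.849
grasp_force: 0.0
```

```bash
python3 - <<'E'
from h import *
print(get_obs()["eef_pos"],get_obs()["t"])
r=read_camera("wrist");M=P(r)
d=outline_of("wrist","long_pack");print([(k["confidence"],k["pixels"].sum()) for k in d])
v=(M,cv2.fillPoly(np.zeros((400,640),np.uint8),[cv2.convexHull(np.argwhere(d[0]["pixels"])[:,::-1].astype(np.int32))],1))
print(fit(lambda q:box([q[0],q[1],.086],q[2],(.14,.056,.032)),[.5045,.2225,.28],[v],[.01,.01,.1]))
s=read_camera("side")["img"][80:280,260:400];c=read_camera("scene")["img"][100:300,270:450]
f=lambda a:cv2.resize(a,(390,int(390*a.shape[0]/a.shape[1])),interpolation=cv2.INTER_CUBIC)[:430]
cv2.imwrite("pics/end.png",np.hstack([f(s),f(c) if f(c).shape[0]==430 else cv2.copyMakeBorder(f(c),0,max(0,430-f(c).shape[0]),0,0,0)[:430]]))
E
```

```text
[0.50119623 0.22222095 0.20380221] 23.65
[(0.81, np.int64(8661))]
(array([0.5049, 0.2218, 0.2804]), [np.float64(0.972)])
```

View pics/end.png

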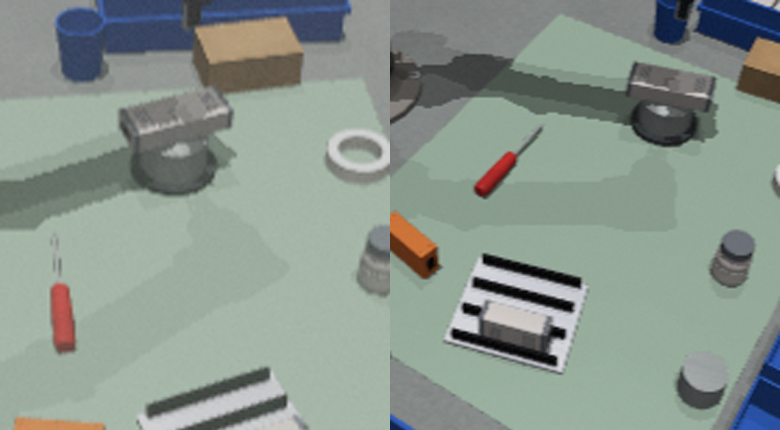

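The pack is balanced on the rest (side crop ≈ (178,120)), and its fitted centre of (0.505, 0.222) is about 1 mm from the rest axis. The short pack is still in its slot and the robot is clear, so I hand in.

```bash
python3 -c "
from station import *
print(hand_in())"
```

```text
the job is handed in; nothing more can be done
None
```

The long pack is balanced level on the rest, about 1 mm from its axis by the last measurement; the short pack is still in its slot, and I handed the job in at about 24 s with the robot clear of everything.

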